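# Hang the pail on the packing carousel and present it at the front

## Robot

A 7-joint arm with a two-finger parallel gripper is mounted at the origin on the work surface. World frame = base frame: x ahead of the robot, y to its left, z up, the work surface at z = 0. Lengths are in mm, angles in rad, forces in N, time in s.
With the tool pointing down it reaches from about 400 to 875 mm from the base axis. Payload 4.4 kg.
Tool frame: the origin (TCP) lies on the centre line of the jaws, within the pads' length; the fingertips stand 25 mm ahead of it and the grasp point (between the pads) lies 6 mm ahead of it; z points along the fingers, x is the direction in which the jaws open and shut, and the axes are right-handed (so a half turn about z gives the same grasp; the last joint's range is limited). The gripper opens to 85 mm and grips with 20 to 120 N. Pads are 22 mm wide; open, the fingers measure 114 mm over their backs; the gripper's body (76 mm by 85 mm) begins 54 mm behind the grasp point. The pads swing forward as they close: fully open they stand 13 mm farther back than shut.
Start: joints at [1.118, 0.628, 0.038, 1.517, -0.027, 0.996, -0.02], TCP at [245.225, -601.982, 256.313] pointing down, gripper open.
Joint ranges: [-3.06, 3.06], [-0.37, 2.12], [-1.25, 1.32], [0.18, 2.47], [-1.1, 4.24], [0.23, 1.98], [-2.94, 2.94]. Speed limits (rad/s): [2.57, 2.57, 3.14, 3.14, 3.14, 3.14, 3.14].

## Interface

Orientations are given as [roll, pitch, yaw] about the fixed x, y, z axes, in that order (R = Rz(yaw) Ry(pitch) Rx(roll)).
In Python, from cell import ctrl, cams gives the robot as it stands. The module is installed in compiled form; this text tells all that it offers.
- The arm moves only by the tool step_arm, never from a script. Its arguments are lists of equal length, an entry for each row: "linear": the shift along the tool's x, y, z in mm, a list of three; "yaw": the turn about the tool's z in rad; "gripper": the opening, from -1 (shut) to 1 (fully open). A call has 1 to 8 rows; each row is the pose to reach, as a shift and turn from the pose commanded when the call began, along the tool's axes at that moment; what a row does not reach only later rows make up. A row lasts 1/12 s, in which the tool goes at most 41.7 mm and 7.16 degrees, less where a joint would pass 70% of its speed; a pose out of reach is approached as far as the arm can. A call with a gripper value outside its range is refused whole. The fingers move at their own pace and stop on an object; the grip force is fixed at half the most. Time passes only in rows, so rows that repeat a pose let the fingers close. It gives the time, the measured TCP pose, the force and the opening at its end, in the units of the state.
- ctrl.read_state(): the state, without advancing time (a new reading comes with each control period).
- cams.get_image(name): name is "side" or "top" or "wrist"; returns a dict with "frame" (400x640x3 uint8, red, green, blue), "depth" (400x640 float32, mm along the optical axis (not along the pixel's ray), 0 where there is no reading), "intrinsics" (3x3 intrinsics, pixels), "cam_to_world" (4x4, takes a point from camera to world coordinates). Camera axes: x right, y down, z forward; pixel columns grow to the right and rows downward; lengths in mm; the calibration is good to about 2 mm. A picture is of the moment at which its call begins.
- ctrl.finish_job(): hands the job in, once; it reports no verdict.
Trained networks look in the newest picture that a camera, given by its name, has taken for a name from the list of things; names that differ only in an ending like _2 or _b are one class to them, and where a whole thing is asked for, a point or a joint stands for the part that bears it (a point fixed in the world has none). Each returns a list of dicts, best first, with "conf" (0 to 1); they miss things now and then, are a little off and sometimes report something else, mostly with a low value. They report only what shows in the picture. A call takes as long as a camera call. They do not tell look-alikes from the thing itself.
- cams.regions_of(camera, name): "pixels" (400x640 bool, what is visible of it) and "pixel" ([column, row] in pixels, amid what is visible of it).
The state is a dict: "clock": time; "qpos": joint angles; "qd": joint speeds; "tau": joint torques, N m; "eef_pos": TCP position; "tool_rot": TCP orientation; "force": force on the tool from outside, world axes, zero at the start; "torque": the same for the moment, N m; "width": finger opening in mm.
Only numpy, scipy, OpenCV 4.12 (cv2) and the standard library are available. Lean on these libraries where they do the work, as an engineer would, in place of code of your own. Each camera call takes 0.05 s, during which the arm holds its last target.

## Task

Hang the little metal pail by its handle on the hook of the packing-table carousel and let go of it; then turn the carousel by its upright wooden peg until the hanging pail is at the front, straight over the pointer tongue of the foot. Finish while still gripping the peg, holding the carousel still there so that a helper can fill the pail, and leave the other things on the table undisturbed.

Things in the scene. Friction and masses are not known exactly. Their poses are not given: they have to be found in the camera images.
- foot: Fixed dark steel foot of the carousel: disc 190 mm across, 18 mm high, on the table. Origin: centre of its underside, on the vertical turning axis. A flat pointer tongue (22 mm wide, 8 mm high) sticks out from under the deck along the foot's own -x: that side is the carousel's front. Position and heading vary.
- pointer_tip (a point): Tip of the pointer tongue, 166 mm from the turning axis along the foot's -x, 8 mm above the table.
- carousel: Turning part: round wooden deck 260 mm across, top face 40 mm above the table, and a steel post (16 mm thick, top at 175 mm). Origin on the turning axis, 22 mm above the table, z up. Its hook points to its -x, its peg is at +y. At the front, its -x lies along the foot's -x; it starts 0.8 to 2.1 rad counter-clockwise (from above) of that. Turns both ways, dry friction 0.2 N m, stays where left.
- hook_seat (a point): Point on the upper face of the hook's level flat steel arm (10 mm wide, 6 mm thick), 100 mm from the turning axis, 175 mm above the table. The arm runs from the post straight out along the carousel's -x and ends 125 mm from the axis in an upturned tip, 6 mm thick, 12 mm above the arm's upper face. A bar laid across the arm stays between post and tip.
- pen_pot (a point): Centre of the top of a round metal pot of pens fixed on the deck opposite the hook (carousel's +x), 85 mm from the axis: 66 mm wide, rim 110 mm and pens up to 145 mm above the table.
- ruler_pot (a point): Centre of the top of a square wooden pot fixed on the deck opposite the peg (carousel's -y), 85 mm from the axis: 56 mm wide, rim 102 mm and rulers up to 137 mm above the table.
- peg_mid (a point): Grip point on the upright round wooden peg that stands on the deck, 110 mm from the turning axis along the carousel's +y: 18 mm in diameter, top at 90 mm and this point at 75 mm above the table, deck face at 40 mm.
- pail: Small loose metal pail, 64 mm across at the rim, 52 mm at the foot, 55 mm high, 0.1 to 0.2 kg, with a stiff arched handle that does not fold. Origin: centre of its underside, z up. The handle lies in its own y-z plane: two uprights at y = +-52 mm joined by a level top bar, all of round rod 10 mm thick. It stands left or right of the carousel.
- pail_bar (a point): Middle of the handle's straight top bar, on the rod's centre line, 115 mm above the pail's underside. The bar runs 52 mm to either side along the pail's y; below it is a 55 mm high opening down to the rim. When hung, the bar's middle rests across the hook arm; a grip 28 mm to one side leaves the middle free for the hook.
- tin: Bystander: open tin cup without a handle, 68 mm wide, 75 mm high; origin at centre of underside. It stands on the other side of the carousel from the pail.
- tape: Bystander: roll of tape lying flat, 96 mm wide, 48 mm high; origin at centre of underside.
- mug: Bystander: white mug, 80 mm wide, 95 mm high, handle at its +y; origin at centre of underside.
- carton: Bystander: cardboard box 90 x 90 x 100 mm; origin at centre of underside.
- glue: Bystander: white glue bottle, 52 mm wide, 120 mm high; origin at centre of underside.
Not all that is in view belongs to the job. What is shaped like the pail but blue or green is not meant.

How it is judged:
By the outcome, as a careful person would: the job done as asked, in the order asked, and still so for the second after the job is handed in, while the arm keeps its last pose, push and grip.
It also fails if it takes over 69 s, if anything falls off the work surface, if the arm or the gripper's body presses on something with over 40 N, if the wrist force passes 120 N, or if a joint passes its speed limit or range.

## Working session

There is one attempt and no reset: what is moved stays moved. The work goes in short steps, Python scripts to look and compute and a tool call to move; the robot and the scene stay as the last step left them, time stands still between calls to the robot, and variables do not carry over. Pictures are saved under pics/ and viewed, and the job is handed in when it is done.

Besides the shell and the picture viewer there is one more tool, called after "Emit:" by a JSON object that holds its "op" and its "data". step_arm: Moves the arm, as the interface text tells. Its arguments: {"type":"object","properties":{"linear":{"type":"array"},"yaw":{"type":"array"},"gripper":{"type":"array"}},"required":["linear","yaw","gripper"]}

```bash
mkdir -p pics; cat > h.py <<'E'
import numpy as np, cv2
from cell import ctrl, cams
def shot(n,tag):
    im=cams.get_image(n); cv2.imwrite(f'pics/{tag}.png',im['frame'][:,:,::-1]); np.savez(f'pics/{tag}.npz',**im); return im
def cloud(im):
    d=im['depth'];K=im['intrinsics'];T=im['cam_to_world']
    v,u=np.mgrid[:d.shape[0],:d.shape[1]]
    P=np.stack([(u-K[0,2])/K[0,0]*d,(v-K[1,2])/K[1,1]*d,d,np.ones_like(d)],-1)@T.T
    P=P[...,:3]; P[d<=0]=np.nan; return P
def proj(im,p):
    K=im['intrinsics'];c=np.linalg.inv(im['cam_to_world'])@np.append(p,1); q=K@c[:3]; return q[:2]/q[2]
E
python3 - <<'E'
from h import *
print(ctrl.read_state())
for n in('top','side'):
    im=shot(n,n+'0'); print(n,im['cam_to_world'].round(2).tolist(),im['intrinsics'].tolist())
E
```

```text
{'clock': 0.0, 'qpos': array([ 1.11817307,  0.62931486,  0.03841668,  1.51836393, -0.0269811 ,
        0.99629153, -0.02001071]), 'qd': array([ 0.00042139, -0.00087677, -0.00032141,  0.00023787,  0.00044886,
        0.00065755, -0.00063535]), 'tau': array([-4.14615070e-04, -5.63397110e+01,  1.22598186e+00, -1.93444240e+01,
        1.09501611e-02,  1.03724716e-02, -2.30738300e-05]), 'eef_pos': array([ 245.03219696, -601.42917883,  255.41014305]), 'tool_rot': array([ 3.14156882e+00,  1.86023663e-03, -1.18395298e+00]), 'force': array([ 0.56740157,  0.18168612, -0.55695329]), 'torque': array([ 0.00685742, -0.00631091, -0.01656109]), 'width': 85.35873715069106}
top [[0.03, -0.99, 0.12, 322.31], [-1.0, -0.02, 0.01, -12.53], [-0.0, -0.12, -0.99, 1851.81], [0.0, 0.0, 0.0, 1.0]] [[491.4520556378242, 0.0, 318.3476387302449], [0.0, 491.4520556378242, 198.3370499501526], [0.0, 0.0, 1.0]]
side [[-0.71, -0.45, 0.54, -111.72], [-0.7, 0.43, -0.56, 657.66], [0.02, -0.78, -0.62, 889.01], [0.0, 0.0, 0.0, 1.0]] [[365.43566118772605, 0.0, 323.8169420883104], [0.0, 365.43566118772605, 202.1542272323481], [0.0, 0.0, 1.0]]
```

View pics/top0.png

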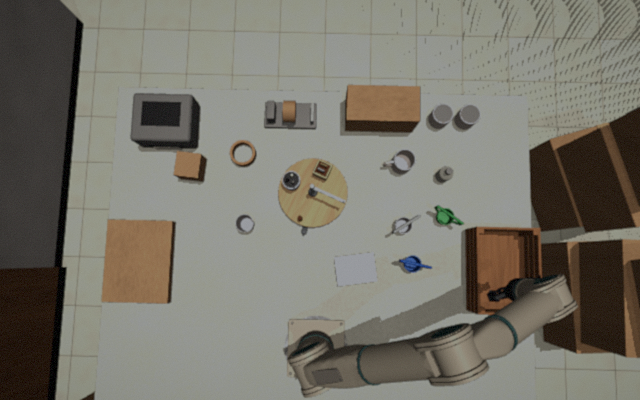

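View pics/side0.png

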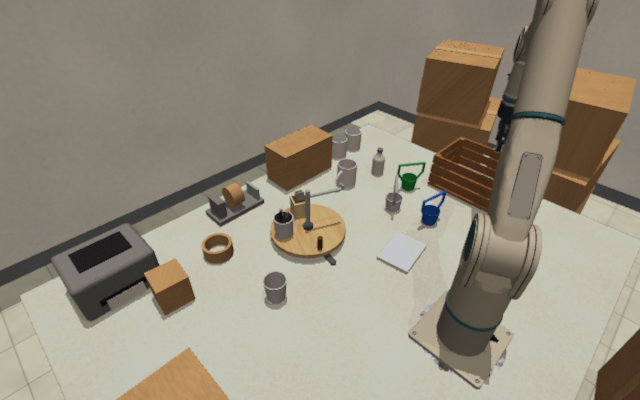

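The top picture shows the deck at (313,192), hook pointing right at about (343,208), peg at (299,217), pointer tip at (305,230), pen pot at (291,180) and ruler pot at (322,169). There are three pail shapes: gray at (402,226), green at (445,215) and blue at (412,264). The gray one fits "metal", so I'll confirm it in a crop.

```bash
python3 - <<'E'
from h import *
a=cv2.imread('pics/top0.png')
c1=cv2.resize(a[195:285,365:475],None,fx=5,fy=5,interpolation=cv2.INTER_CUBIC)
c2=cv2.resize(a[150:240,270:355],None,fx=5,fy=5,interpolation=cv2.INTER_CUBIC)
h=min(c1.shape[0],c2.shape[0])
o=np.hstack([c1[:h],c2[:h]]);o=cv2.resize(o,None,fx=.8,fy=.8);cv2.imwrite('pics/crop1.png',o)
b=cv2.imread('pics/side0.png');cv2.imwrite('pics/crop2.png',cv2.resize(b[140:280,250:450],None,fx=4,fy=4,interpolation=cv2.INTER_CUBIC))
for cam in('top','side'):
  im=dict(np.load(f'pics/{cam}0.npz'));P=cloud(im)
  for n in('pail','pail_bar','foot','pointer_tip','hook_seat','peg_mid','carousel','tin','tape','mug','carton','glue','pen_pot','ruler_pot'):
    for r in cams.regions_of(cam,n):
        m=r['pixels'];q=P[m];q=q[~np.isnan(q[:,0])]
        if len(q): print(cam,n,round(r['conf'],2),np.round(r['pixel']).tolist(),m.sum(),'med',np.median(q,0).round(),'lo',np.percentile(q,2,axis=0).round(),'hi',np.percentile(q,98,axis=0).round())
E
```

```text
top pail 0.8 [445.0, 217.0] 348 med [ 489. -471.   48.] lo [ 461. -509.   -2.] hi [ 521. -421.  124.]
top pail 0.78 [413.0, 265.0] 298 med [ 314. -350.   43.] lo [ 288. -388.   -5.] hi [ 344. -298.  126.]
top pail 0.73 [402.0, 225.0] 287 med [ 457. -318.   42.] lo [ 425. -352.   -4.] hi [ 484. -273.  127.]
top pail_bar 0.87 [410.0, 261.0] 303 med [ 314. -349.   44.] lo [ 288. -391.   -6.] hi [ 343. -294.  126.]
top pail_bar 0.78 [448.0, 216.0] 337 med [ 488. -473.   46.] lo [ 461. -514.   -2.] hi [ 520. -426.  124.]
top pail_bar 0.55 [402.0, 223.0] 296 med [ 456. -316.   42.] lo [ 424. -354.   -4.] hi [ 484. -269.  127.]
top foot 0.96 [313.0, 191.0] 3822 med [565.  25.  41.] lo [447. -93.   9.] hi [686. 139. 175.]
top foot 0.39 [401.0, 224.0] 263 med [ 454. -315.   36.] lo [ 425. -342.   -4.] hi [ 483. -275.  127.]
top pointer_tip 0.81 [310.0, 193.0] 3789 med [564.  24.  41.] lo [447. -91.  27.] hi [684. 137. 175.]
top hook_seat 0.65 [314.0, 191.0] 3846 med [565.  23.  41.] lo [453. -93.   5.] hi [687. 142. 175.]
top peg_mid 0.73 [311.0, 192.0] 3850 med [565.  23.  41.] lo [450. -93.
[... 2716 characters left out ...]
side carton 0.95 [168.0, 285.0] 1699 med [614. 490.  96.] lo [605. 444.   7.] hi [695. 531. 102.]
side carton 0.69 [308.0, 230.0] 3727 med [561.  36.  41.] lo [444. -84.   9.] hi [665. 148. 175.]
side carton 0.2 [305.0, 227.0] 3640 med [562.  35.  41.] lo [448. -84.  28.] hi [664. 149. 175.]
side glue 0.78 [375.0, 160.0] 278 med [ 639. -446.   58.] lo [ 623. -468.    2.] hi [ 667. -433.  121.]
side glue 0.37 [395.0, 201.0] 343 med [ 450. -297.   43.] lo [ 422. -346.    2.] hi [ 485. -262.  121.]
side pen_pot 0.93 [309.0, 230.0] 3546 med [562.  34.  41.] lo [448. -85.  30.] hi [659. 148. 175.]
side ruler_pot 0.74 [308.0, 226.0] 3619 med [563.  35.  41.] lo [449. -86.  27.] hi [666. 149. 175.]
```

View pics/crop1.png

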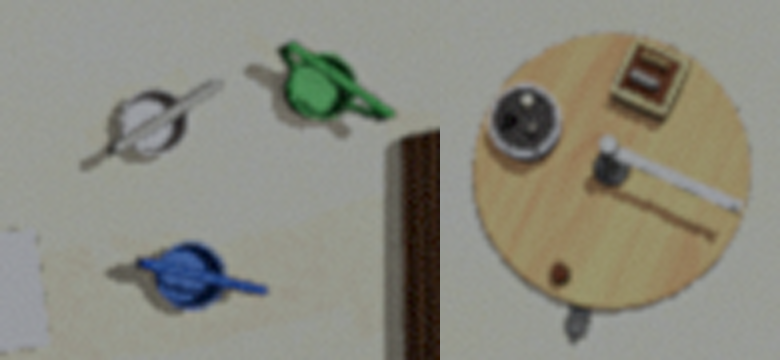

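View pics/crop2.png

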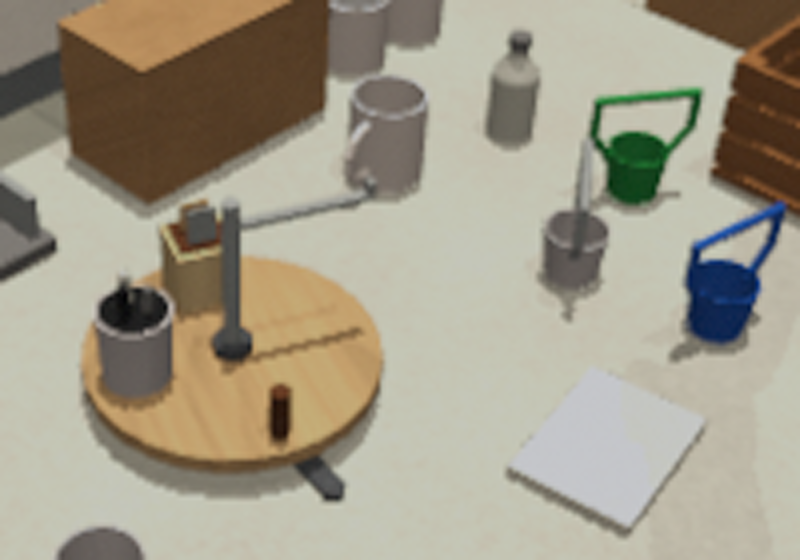

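The crop confirms it: the gray pail at (402,226) is the metal one, and the green and blue ones are decoys. Next I fit the geometry.

```bash
cat > fit.py <<'E'
from h import *
def pts(tags):
    Q=[]
    for t in tags:
        im=dict(np.load(f'pics/{t}.npz'));P=cloud(im).reshape(-1,3);Q.append(P[~np.isnan(P[:,0])])
    return Q
def analyse(tags,c0=(567,24)):
    for t,Q in zip(tags,pts(tags)):
        print('==',t)
        r=np.hypot(Q[:,0]-c0[0],Q[:,1]-c0[1])
        d=Q[(r<150)&(abs(Q[:,2]-40)<4)]
        if len(d)>100:
            (c,rad)=cv2.minEnclosingCircle(d[:,:2].astype(np.float32)); print('deck',np.round(c,1),rad,np.median(d[:,2]))
        for nm,lo,hi,rl,rh in(('hook',160,195,30,140),('posttop',165,185,0,20),('peg',75,95,90,130),('tip',3,15,138,185)):
            s=Q[(Q[:,2]>lo)&(Q[:,2]<hi)&(r>rl)&(r<rh)]
            if len(s):
                m=s.mean(0); print(nm,len(s),m.round(1),'ang',round(np.arctan2(m[1]-c0[1],m[0]-c0[0]),3),'min',s.min(0).round(),'max',s.max(0).round())
E
python3 - <<'E'
from fit import *
analyse(['top0','side0'])
for Q in pts(['top0','side0']):
    s=Q[(np.hypot(Q[:,0]-455,Q[:,1]+310)<75)&(Q[:,2]>105)&(Q[:,2]<130)]
    m=s.mean(0);u,S,V=np.linalg.svd(s-m);pr=(s-m)@V[0]
    print('bar',len(s),m.round(1),V[0].round(3),'ang',np.arctan2(V[0][1],V[0][0]),pr.min(),pr.max(), 'mid',(m+V[0]*(pr.min()+pr.max())/2).round(1))
    s=Q[(np.hypot(Q[:,0]-455,Q[:,1]+310)<45)&(Q[:,2]>48)&(Q[:,2]<62)]
    print('rim',cv2.minEnclosingCircle(s[:,:2].astype(np.float32)))
E
```

```text
== top0
deck [569.7  23.3] 129.55313110351562 39.93142123679354
hook 85 [538.4 -48.9 175.1] ang -1.945 min [517. -91. 165.] max [559.  -5. 189.]
posttop 15 [564.2  14.1 175. ] ang -1.849 min [558.   6. 166.] max [569.  30. 182.]
peg 25 [523.3  45.8  89.3] ang 2.678 min [460. -39.  80.] max [680.  73.  95.]
tip 784 [561.5  19.    5.9] ang -2.405 min [ 385. -160.    3.] max [749. 208.  15.]
== side0
deck [570.   26.2] 131.36485290527344 39.716773752287395
hook 97 [536.1 -49.1 174.8] ang -1.97 min [516. -91. 169.] max [561.  -3. 188.]
posttop 42 [565.2  23.6 174. ] ang -2.912 min [558.   6. 166.] max [571.  36. 184.]
peg 98 [549.8  97.6  85.1] ang 1.8 min [460.  12.  75.] max [676. 137.  94.]
tip 101 [480.8  55.3   5.4] ang 2.793 min [ 389. -142.    3.] max [750. 206.  13.]
bar 89 [ 453.6 -311.7  118.3] [-0.558  0.83   0.007] ang 2.162292520539468 -58.36906545262316 55.36445670735138 mid [ 454.4 -312.9  118.3]
rim ((457.4969482421875, -310.4129638671875), 40.322967529296875)
bar 57 [ 450.4 -301.5  117.3] [-0.565  0.824 -0.035] ang 2.1719757005710867 -61.31531241230988 50.80511675113766 mid [ 453.4 -305.8  117.5]
rim ((457.69500732421875, -308.49652099609375), 40.3937873840332)
```

```bash
python3 - <<'E'
from h import *
c=np.array([569.7,24.7])
for t in('top0','side0'):
    im=dict(np.load(f'pics/{t}.npz'));P=cloud(im);d=P[...,:2]-c;r=np.linalg.norm(d,axis=-1);a=np.arctan2(d[...,1],d[...,0]);z=P[...,2]
    g=im['frame'].astype(int).sum(-1)
    # pointer: dark pixels beyond deck
    m=(r>133)&(r<172)&(z<16)&(z>-6)&(g<230)&(abs(np.angle(np.exp(1j*(a-2.9))))<.6)
    # pixel -> plane z=8 position
    def plane(mask,z0):
        v,u=np.nonzero(mask);K=im['intrinsics'];T=im['cam_to_world']
        ray=np.stack([(u-K[0,2])/K[0,0],(v-K[1,2])/K[1,1],np.ones(len(u))],-1)@T[:3,:3].T
        s=(z0-T[2,3])/ray[:,2];return T[:3,3]+ray*s[:,None]
    q=plane(m,8)[:,:2]-c
    print(t,'tongue',m.sum(),'ang',np.arctan2(q[:,1].mean(),q[:,0].mean()),'rmax',np.linalg.norm(q,axis=1).max(),np.linalg.norm(q,axis=1).min())
    m=(r>95)&(r<128)&(z>55)&(z<98)&(abs(np.angle(np.exp(1j*(a-2.65))))<.5)
    print('peg',m.sum(),P[m].mean(0),'ang',np.angle(np.exp(1j*a[m]).mean()),z[m].max(), P[m&(z>86)])
    m=(r>25)&(r<135)&(z>165)&(z<195)
    p=P[m];print('hookang',np.angle(np.exp(1j*a[m]).mean()),'rmax',r[m].max())
    V=np.linalg.svd(p[:,:2]-p[:,:2].mean(0))[2][0];print('linefit ang',np.arctan2(V[1],V[0]),'offset of axis',np.cross(V,c-p[:,:2].mean(0)))
    lo,hi=a[m],r[m]
    print('tip',P[(r>115)&(r<135)&(z>178)&(z<195)])
E
```

```text
top0 tongue 13 ang 2.9451411165928425 rmax 158.32254749072877 134.07202644535394
peg 21 [467.87147326  65.68302701  86.63858611] ang 2.758735078657604 95.20463543468236 [[474.20156876  64.83767243  95.20463543]
 [474.79754277  61.49787893  89.34868418]
 [470.86647633  72.15027333  90.00061157]
 [471.01237093  68.58536596  89.33342321]
 [471.21103556  65.04525883  88.04193726]
 [471.1842741   61.38794831  89.42064376]
 [467.49427203  72.17603405  87.18230644]
 [467.49040266  68.52329871  88.31959274]
 [467.1550809   61.06567017  94.56415943]
 [463.48855242  71.82874383  92.13923444]
 [463.91574315  68.43237023  87.93299119]
 [463.49588781  64.5561679   94.27655525]
 [463.94947125  61.16069024  89.74590025]
 [459.80568041  68.02761254  94.39273044]
 [460.44049105  64.74887291  87.42602386]]
hookang -1.9723681199246028 rmax 125.48605503784661
linefit ang -1.9770209649453112 offset of axis -0.3224901384111618
tip [[525.61074647 -87.96941929 179.77340095]
 [525.23670664 -91.21570348 183.54562832]
 [521.82636075 -84.52085071 181.867718  ]
 [521.09369775 -87.63116073 188.70627355]
 [521.667
[... 1117 characters left out ...]
28388 ]]
hookang -1.998079399561404 rmax 123.22707389049803
linefit ang 1.1542723645647783 offset of axis -0.7133343241280556
tip [[526.70299135 -90.78233192 186.1044302 ]
 [524.59771236 -83.56781695 186.74708353]
 [521.04744435 -84.45256595 188.15027591]
 [524.15707712 -83.34505689 183.03374164]
 [518.75505334 -82.06477019 186.50419322]
 [517.61489102 -85.76994703 185.23338493]
 [521.93538408 -81.04689443 181.29596117]
 [520.20919382 -84.07374638 180.66954898]
 [516.52523348 -84.7967052  182.24064419]
 [518.48596089 -82.35450177 178.37865231]]<stdin>:19: DeprecationWarning: Arrays of 2-dimensional vectors are deprecated. Use arrays of 3-dimensional vectors instead. (deprecated in NumPy 2.0)
```

```bash
cat > mv.py <<'E'
import sys,numpy as np
from h import *
from scipy.spatial.transform import Rotation as Ro
def to(p,yaw):
    s=ctrl.read_state();R=Ro.from_euler('xyz',s['tool_rot']).as_matrix()
    d=R.T@(np.array(p)-s['eef_pos']); y=s['tool_rot'][2]
    print('t',round(s['clock'],2),'pos',s['eef_pos'].round(1),'yaw',round(y,3),'F',s['force'].round(1),'w',round(s['width'],1),'q',s['qpos'].round(2))
    print('shift',d.round(1),'turn',round(-(np.angle(np.exp(1j*(yaw-y)))),3),'(about tool z)')
if __name__=='__main__': a=list(map(float,sys.argv[1:])); to(a[:3],a[3])
E
python3 mv.py 439.3 -286.3 220 0.594
```

```text
t 1.5 pos [ 245.2 -602.   256.3] yaw -1.184 F [-0.4  0.4  0.3] w 85.3 q [ 1.12  0.63  0.04  1.52 -0.03  1.   -0.02]
shift [-219.2 -298.8   36.3] turn -1.778 (about tool z)
```

Emit:
{"op": "step_arm", "data": {"linear": [[-25,-35,0],[-50,-68,4],[-75,-102,8],[-100,-136,12],[-125,-170,16],[-150,-204,20],[-175,-238,24],[-200,-272,28]], "yaw": [-0.12,-0.24,-0.36,-0.48,-0.6,-0.72,-0.84,-0.96], "gripper": [1,1,1,1,1,1,1,1]}}

```text
clock: 2.17
eef_pos: [419.5, -317.3, 229.0]
tool_rot: [3.141, -0.001, -0.218]
force: [0.1, -0.5, -0.0]
width: 85.4
```

```bash
python3 mv.py 439.3 -286.3 220 0.594
```

```text
t 2.17 pos [ 419.5 -317.3  229. ] yaw -0.218 F [ 0.1 -0.5 -0. ] w 85.4 q [ 0.76  0.49 -0.24  1.89  0.16  0.78  0.22]
shift [ 12.6 -34.5   9. ] turn -0.812 (about tool z)
```

Emit:
{"op": "step_arm", "data": {"linear": [[6,-17,5],[12,-34,9],[12.5,-34.5,9],[12.5,-34.5,9],[12.5,-34.5,9],[12.5,-34.5,9],[12.5,-34.5,9],[12.5,-34.5,9]], "yaw": [-0.12,-0.24,-0.36,-0.48,-0.6,-0.72,-0.81,-0.812], "gripper": [1,1,1,1,1,1,1,1]}}

```text
clock: 2.83
eef_pos: [438.6, -288.3, 219.9]
tool_rot: [-3.142, -0.0, 0.59]
force: [-0.1, 1.2, 0.1]
width: 85.5
```

```bash
python3 - <<'E'
from h import *
im=shot('wrist','w1');P=cloud(im)
Q=P.reshape(-1,3);Q=Q[~np.isnan(Q[:,0])]
s=Q[(np.hypot(Q[:,0]-455,Q[:,1]+310)<75)&(Q[:,2]>106)&(Q[:,2]<126)]
if len(s):
    m=s.mean(0);V=np.linalg.svd(s-m,full_matrices=False)[2];pr=(s-m)@V[0]
    print(len(s),m,V[0],np.arctan2(V[0][1],V[0][0]),pr.min(),pr.max(),m+V[0]*(pr.min()+pr.max())/2,np.percentile(s[:,2],[50,95]))
s=Q[(np.hypot(Q[:,0]-455,Q[:,1]+310)<45)&(Q[:,2]>50)&(Q[:,2]<60)]
print(cv2.minEnclosingCircle(s[:,:2].astype(np.float32)))
E
python3 mv.py 439.3 -286.3 220 0.594
```

```text
1428 [ 450.78489903 -306.25559672  119.34798882] [ 0.56013399 -0.82835601  0.00873184] -0.9762230152894869 -51.762215201778936 61.09181133480253 [ 453.39781097 -310.11971021  119.38872107] [119.69033981 121.1442552 ]
((453.6980895996094, -310.7037658691406), 31.7730770111084)
t 2.88 pos [ 438.6 -288.3  219.9] yaw 0.586 F [ 0.2 -0.7  0.3] w 85.6 q [ 0.84  0.53 -0.46  1.9   0.32  0.79  0.79]
shift [ 1.7 -1.3 -0.1] turn -0.008 (about tool z)
```

View pics/w1.png

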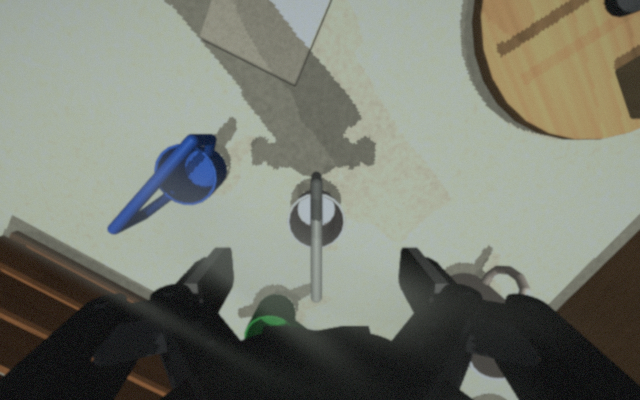

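The wrist picture shows the gray pail's bar running from (316,175) to (316,300), centred between the fingers at x≈316. I'm descending now.

```bash
python3 mv.py 437.9 -287.2 121 0.594
```

```text
t 2.88 pos [ 438.6 -288.3  219.9] yaw 0.586 F [ 0.2 -0.7  0.3] w 85.6 q [ 0.84  0.53 -0.46  1.9   0.32  0.79  0.79]
shift [-0.  -1.3 98.9] turn -0.008 (about tool z)
```

Emit:
{"op": "step_arm", "data": {"linear": [[0,-1.3,25],[0,-1.3,50],[0,-1.3,75],[0,-1.3,90],[0,-1.3,99],[0,-1.3,99],[0,-1.3,99],[0,-1.3,99]], "yaw": [-0.005,-0.005,-0.005,-0.005,-0.005,-0.005,-0.005,-0.005], "gripper": [1,1,1,1,1,1,0.5,0]}}

```text
clock: 3.55
eef_pos: [438.7, -287.3, 121.8]
tool_rot: [3.14, -0.001, 0.592]
force: [-0.1, 0.1, -0.2]
width: 63.9
```

Emit:
{"op": "step_arm", "data": {"linear": [[0,0,0],[0,0,0],[0,0,0],[0,0,0],[0,0,0],[0,0,0],[0,0,0],[0,0,0]], "yaw": [0,0,0,0,0,0,0,0], "gripper": [-0.3,-0.6,-1,-1,-1,-1,-1,-1]}}

```text
clock: 4.22
eef_pos: [438.1, -287.1, 121.4]
tool_rot: [3.141, -0.0, 0.593]
force: [-1.5, 0.8, 6.5]
width: 7.9
```

```bash
python3 mv.py 437.9 -287.2 121 0.594
```

```text
t 4.22 pos [ 438.1 -287.1  121.4] yaw 0.593 F [-1.5  0.8  6.5] w 7.9 q [ 0.77  0.67 -0.37  1.98  0.43  0.56  0.7 ]
shift [-0.3 -0.   0.4] turn -0.001 (about tool z)
```

Emit:
{"op": "step_arm", "data": {"linear": [[0,0,-5],[0,0,-15],[0,0,-30],[0,0,-45],[0,0,-60],[0,0,-75],[0,0,-87],[0,0,-87]], "yaw": [0,0,0,0,0,0,0,0], "gripper": [-1,-1,-1,-1,-1,-1,-1,-1]}}

```text
clock: 4.88
eef_pos: [439.2, -287.6, 210.5]
tool_rot: [3.137, -0.002, 0.593]
force: [-0.1, 0.9, -1.4]
width: 8.1
```

```bash
python3 - <<'E'
from h import *
s=ctrl.read_state();print(s['force'],s['width'],s['eef_pos'])
im=shot('wrist','w2');shot('side','s2')
b=cv2.imread('pics/s2.png');cv2.imwrite('pics/s2c.png',cv2.resize(b[100:280,250:490],None,fx=3.3,fy=3.3,interpolation=cv2.INTER_CUBIC))
E
python3 mv.py 477 -136 208 1.157
```

```text
[-0.09516117  0.87677964 -1.36967696] 8.063784362182561 [ 439.16138113 -287.55431009  210.4967841 ]
t 4.98 pos [ 437.8 -287.1  208.2] yaw 0.593 F [ 0.5 -0.2 -2. ] w 8.0 q [ 0.84  0.55 -0.46  1.91  0.34  0.76  0.78]
shift [ 1.169e+02 -1.034e+02  1.000e-01] turn -0.564 (about tool z)
```

View pics/s2c.png

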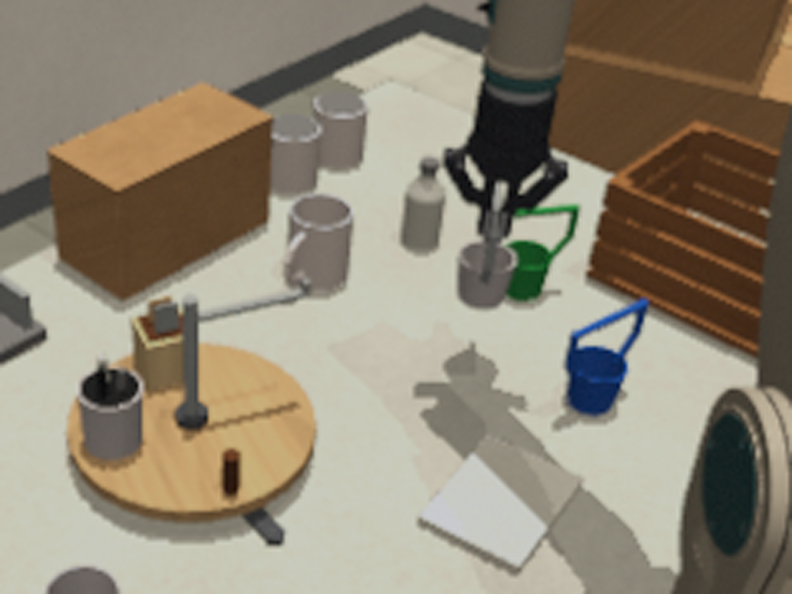

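View pics/w2.png

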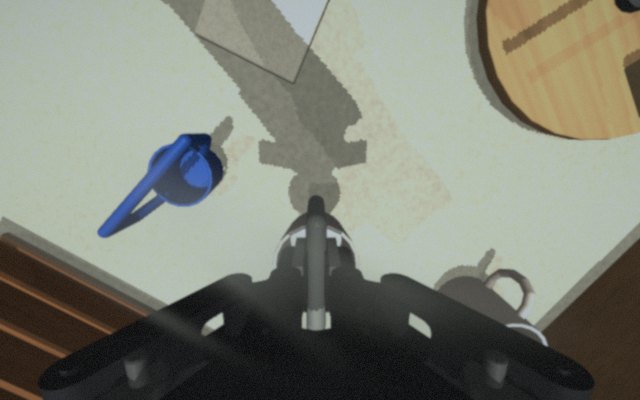

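The side and wrist pictures show the gray pail lifted and upright in the jaws, with the bar running from about (316,200) to (316,325) in the wrist view. I'll check where the bar sits relative to the grip.

```bash
python3 - <<'E'
from h import *
im=dict(np.load('pics/w2.npz'));P=cloud(im)
s=P[195:265,300:335].reshape(-1,3);s=s[(s[:,2]>190)&(s[:,2]<225)]
m=s.mean(0);V=np.linalg.svd(s-m,full_matrices=False)[2];print(len(s),m,V[0],np.percentile(s[:,2],[10,50,90]))
g=np.array([437.9,-287.2]);d=np.array([-.56,.828]);print('along',np.percentile((s[:,:2]-g)@d,[0,1,50,99,100]))
E
```

```text
1541 [ 429.96558536 -273.42887537  207.10982882] [ 0.52116006 -0.68642026  0.50716803] [197.81275844 208.47107332 212.24709208]
along [ 3.58411204  4.74861206 13.48077121 27.77783943 28.05460493]
```

Emit:
{"op": "step_arm", "data": {"linear": [[15,-13,0],[30,-26,0],[45,-40,0],[60,-53,0],[75,-66,0],[90,-79,0],[105,-93,0],[117,-103,0]], "yaw": [-0.08,-0.16,-0.24,-0.32,-0.4,-0.48,-0.54,-0.562], "gripper": [-1,-1,-1,-1,-1,-1,-1,-1]}}

```text
clock: 5.65
eef_pos: [477.9, -133.1, 207.8]
tool_rot: [-3.141, -0.001, 1.163]
force: [-0.2, 0.1, -1.8]
width: 7.3
```

```bash
python3 - <<'E'
from h import *
im=shot('wrist','w3');P=cloud(im);s=ctrl.read_state();print(s['eef_pos'],s['tool_rot'])
c=np.array([569.7,24.7]);r=np.linalg.norm(P[...,:2]-c,axis=-1);z=P[...,2]
m=(r>20)&(r<135)&(z>160)&(z<195)&(P[...,1]>-95)&(P[...,0]>505)
p=P[m];print(m.sum())
if len(p)>5:
    q=p.mean(0);V=np.linalg.svd(p[:,:2]-q[:2],full_matrices=False)[2][0];print(q,np.arctan2(V[1],V[0]),r[m].min(),r[m].max(),'off',V[0]*(c-q[:2])[1]-V[1]*(c-q[:2])[0],np.percentile(p[:,2],[2,50,98]))
E
python3 mv.py 503.9 -55.5 208 1.157
```

```text
[ 479.11302427 -129.75180838  208.14957925] [ 3.1410871  -0.00409196  1.16659688]
3236
[539.7200438  -39.98791315 175.23803845] 1.152029459719368 20.04579861421475 124.7202097854852 off -1.085103495570543 [170.19860137 175.59566919 181.07025471]
t 5.7 pos [ 479.1 -129.8  208.1] yaw 1.167 F [ 1.7  3.4 -1.9] w 7.5 q [ 0.63  0.54 -0.62  1.98  0.44  0.75  0.92]
shift [78.  -6.4  0.5] turn 0.01 (about tool z)
```

View pics/w3.png

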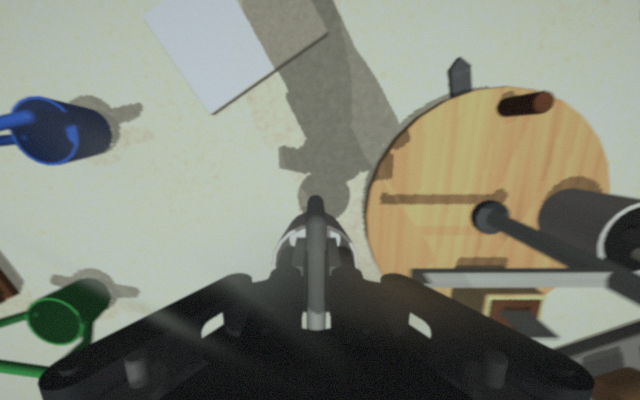

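Emit:
{"op": "step_arm", "data": {"linear": [[0,0,0],[0,0,0],[0,0,0]], "yaw": [0,0,0], "gripper": [-1,-1,-1]}}

```text
clock: 5.95
eef_pos: [477.0, -137.0, 207.6]
tool_rot: [-3.141, 0.001, 1.155]
force: [-0.7, 0.1, -2.4]
width: 8.0
```

```bash
python3 mv.py 503.1 -55.1 208 1.157
```

```text
t 5.95 pos [ 477.  -137.   207.6] yaw 1.155 F [-0.7  0.1 -2.4] w 8.0 q [ 0.64  0.54 -0.61  1.98  0.45  0.76  0.92]
shift [85.4 -9.3 -0.5] turn -0.002 (about tool z)
```

Emit:
{"op": "step_arm", "data": {"linear": [[3,-5,-0.5],[8,-9.3,-0.5],[16,-9.3,-0.5],[26,-9.3,-0.5],[36,-9.3,-0.5],[46,-9.3,-0.5],[46,-9.3,-0.5],[46,-9.3,-0.5]], "yaw": [0,0,0,0,0,0,0,0], "gripper": [-1,-1,-1,-1,-1,-1,-1,-1]}}

```text
clock: 6.62
eef_pos: [487.9, -89.3, 208.4]
tool_rot: [3.141, -0.0, 1.157]
force: [-0.9, -0.7, -2.6]
width: 7.9
```

```bash
python3 - <<'E'
from h import *
im=shot('wrist','w4');im=shot('side','s4')
b=cv2.imread('pics/s4.png');cv2.imwrite('pics/s4c.png',cv2.resize(b[120:260,270:410],None,fx=4,fy=4,interpolation=cv2.INTER_CUBIC))
E
python3 mv.py 503.1 -55.1 208 1.157
```

```text
t 6.72 pos [487.2 -90.6 208.2] yaw 1.155 F [ 0.5  0.1 -2.1] w 7.9 q [ 0.54  0.54 -0.61  1.98  0.44  0.76  0.83]
shift [38.9  0.2  0.2] turn -0.002 (about tool z)
```

View pics/w4.png

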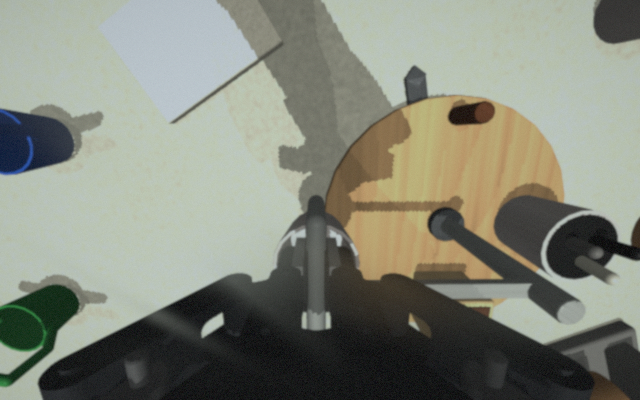

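View pics/s4c.png

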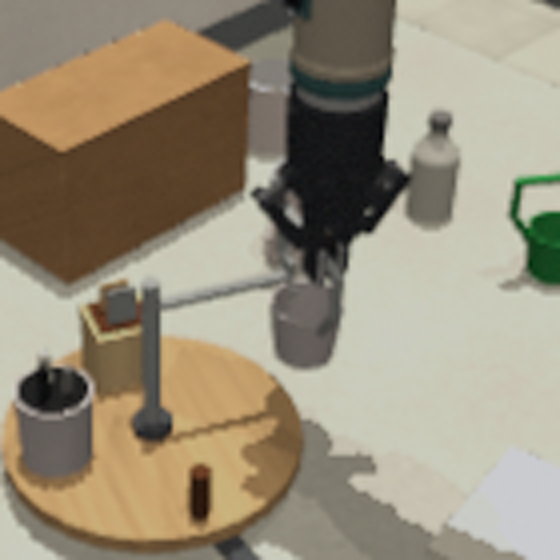

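The side crop shows the hook tip just above the pail rim, level with the handle opening. I'm continuing inward.

Emit:
{"op": "step_arm", "data": {"linear": [[6,0,0],[13,0,0],[20,0,0],[27,0,0],[34,0,0],[39,0,0],[39,0,0],[39,0,0]], "yaw": [0,0,0,0,0,0,0,0], "gripper": [-1,-1,-1,-1,-1,-1,-1,-1]}}

```text
clock: 7.38
eef_pos: [503.2, -54.3, 208.3]
tool_rot: [-3.142, 0.0, 1.156]
force: [0.3, 0.4, -2.1]
width: 8.0
```

```bash
python3 - <<'E'
from h import *
im=shot('side','s5');t=shot('top','t5')
b=cv2.imread('pics/s5.png')[140:240,280:400];a=cv2.imread('pics/top0.png');a=cv2.imread('pics/t5.png')[150:250,270:370]
cv2.imwrite('pics/s5c.png',np.hstack([cv2.resize(x,(400,400),interpolation=cv2.INTER_CUBIC) for x in(b,a)]))
E
python3 mv.py 503.1 -55.1 185.5 1.157
```

```text
t 7.48 pos [503.  -55.  208.2] yaw 1.155 F [ 0.3 -0.1 -1.6] w 8.1 q [ 0.46  0.55 -0.6   1.95  0.44  0.77  0.76]
shift [-0.   0.2 22.7] turn -0.002 (about tool z)
```

View pics/s5c.png

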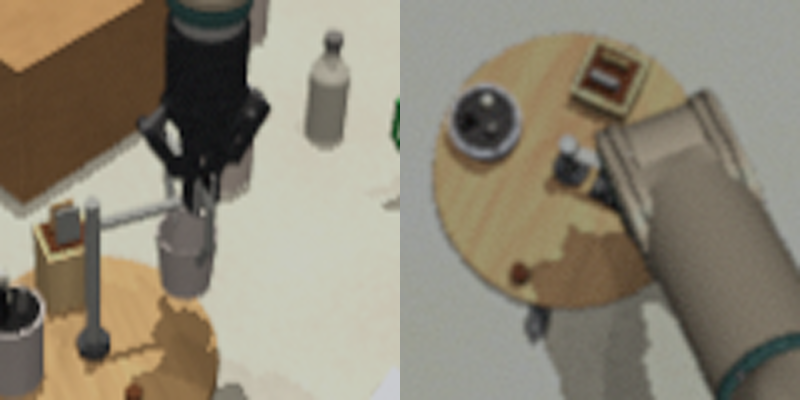

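The side crop shows the arm passing through the handle opening, so I'm lowering in stages.

Emit:
{"op": "step_arm", "data": {"linear": [[0,0,4],[0,0,8],[0,0,12],[0,0,16],[0,0,19],[0,0,19],[0,0,19]], "yaw": [0,0,0,0,0,0,0], "gripper": [-1,-1,-1,-1,-1,-1,-1]}}

```text
clock: 8.07
eef_pos: [503.1, -54.6, 189.1]
tool_rot: [-3.141, 0.0, 1.155]
force: [0.1, -0.3, -1.5]
width: 7.7
```

Emit:
{"op": "step_arm", "data": {"linear": [[0,0,1.5],[0,0,3],[0,0,3],[0,0,3]], "yaw": [0,0,0,0], "gripper": [-1,-1,-1,-1]}}

```text
clock: 8.4
eef_pos: [503.4, -54.6, 186.5]
tool_rot: [3.141, -0.0, 1.155]
force: [0.7, -0.0, -0.7]
width: 7.9
```

```bash
python3 - <<'E'
from h import *
im=shot('side','s6');w=shot('wrist','w6')
cv2.imwrite('pics/s6c.png',cv2.resize(cv2.imread('pics/s6.png')[140:240,280:400],(720,600),interpolation=cv2.INTER_CUBIC))
E
python3 mv.py 503.1 -55.1 185.5 1.157
```

```text
t 8.5 pos [503.4 -54.6 186.5] yaw 1.155 F [ 0.4  0.  -1.3] w 7.9 q [ 0.44  0.58 -0.58  1.98  0.47  0.72  0.73]
shift [-0.5 -0.1  1. ] turn -0.002 (about tool z)
```

View pics/s6c.png

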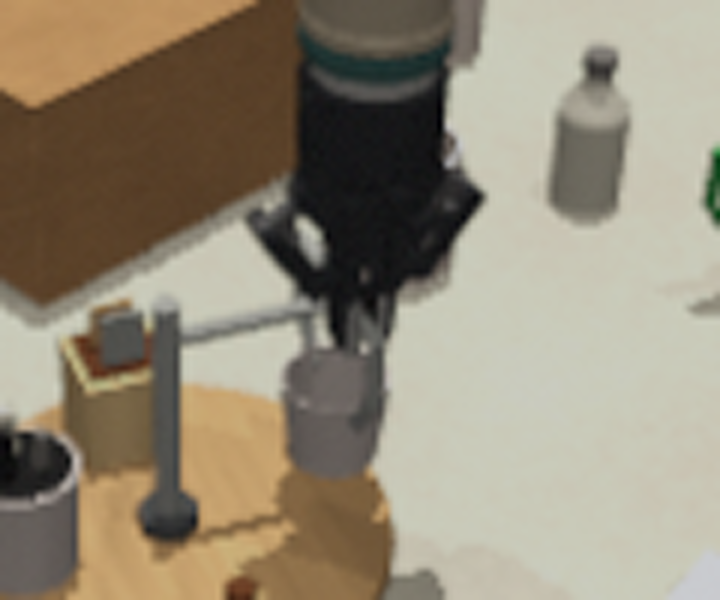

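View pics/w6.png

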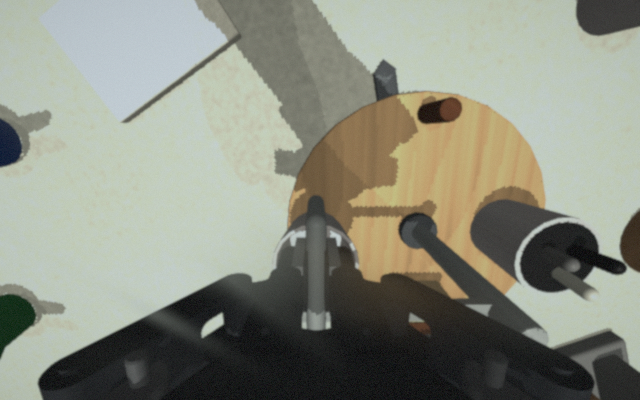

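Lower by another 1–2 mm until the force shows contact.

Emit:
{"op": "step_arm", "data": {"linear": [[0,0,0.7],[0,0,1.4],[0,0,1.4],[0,0,1.4]], "yaw": [0,0,0,0], "gripper": [-1,-1,-1,-1]}}

```text
clock: 8.83
eef_pos: [503.4, -54.6, 185.5]
tool_rot: [3.141, 0.0, 1.155]
force: [-0.7, -0.2, 5.7]
width: 7.9
```

Emit:
{"op": "step_arm", "data": {"linear": [[0,0,0.5],[0,0,1],[0,0,1],[0,0,1]], "yaw": [0,0,0,0], "gripper": [-1,-1,-1,-1]}}

```text
clock: 9.17
eef_pos: [503.7, -54.7, 185.0]
tool_rot: [3.14, 0.0, 1.155]
force: [-1.4, -0.0, 9.0]
width: 7.8
```

Emit:
{"op": "step_arm", "data": {"linear": [[0,0,-0.8],[0,0,-0.8],[0,0,-0.8],[0,0,-0.8],[0,0,-0.8],[0,0,-0.8],[0,0,-0.8],[0,0,-0.8]], "yaw": [0,0,0,0,0,0,0,0], "gripper": [-1,-1,-0.8,-0.7,-0.5,-0.3,-0.1,0]}}

```text
clock: 9.83
eef_pos: [503.1, -54.6, 184.5]
tool_rot: [-3.141, -0.0, 1.155]
force: [-0.5, -0.1, 0.4]
width: 42.5
```

Emit:
{"op": "step_arm", "data": {"linear": [[0,0,0],[0,0,0],[0,0,-5],[0,0,-15],[0,0,-30],[0,0,-45],[0,0,-60],[0,0,-75]], "yaw": [0,0,0,0,0,0,0,0], "gripper": [0.1,0.1,0.1,0.1,0.1,0.1,0.1,0.1]}}

```text
clock: 10.5
eef_pos: [503.3, -54.5, 261.4]
tool_rot: [3.141, -0.0, 1.155]
force: [1.2, -0.5, -0.1]
width: 47.2
```

```bash
python3 - <<'E'
from h import *
im=shot('side','s7');w=shot('wrist','w7')
cv2.imwrite('pics/s7c.png',cv2.resize(cv2.imread('pics/s7.png')[140:240,280:400],(720,600),interpolation=cv2.INTER_CUBIC))
E
python3 mv.py 503.1 -55.1 260 1.157
```

```text
t 10.6 pos [504.9 -54.4 262.6] yaw 1.155 F [ 0.8 -0.9  0.9] w 46.6 q [ 0.5   0.48 -0.65  1.89  0.37  0.89  0.82]
shift [-1.4 -1.3  2.6] turn -0.002 (about tool z)
```

View pics/s7c.png

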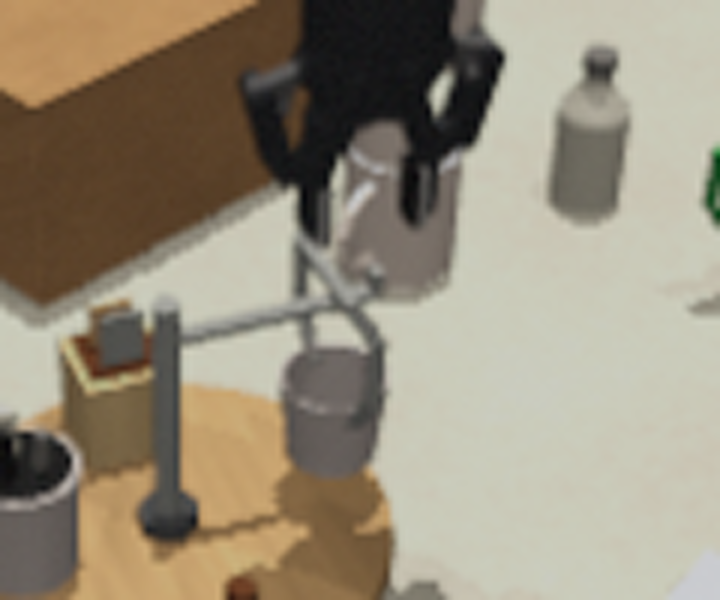

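View pics/w7.png

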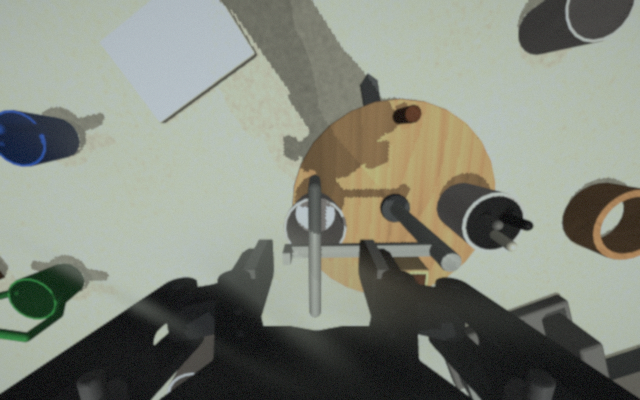

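The pail hangs free on the hook, with its bar across the arm between post and tip at wrist pixel (316,250). Next I measure the peg, axis and pointer in the wrist view.

```bash
cat > car.py <<'E'
from h import *
def car(tag,c=(569.7,24.7),pegang=2.727,tipang=2.92,hookang=-1.985):
    c=np.array(c);im=dict(np.load(f'pics/{tag}.npz'));P=cloud(im);d=P[...,:2]-c;r=np.linalg.norm(d,axis=-1);a=np.arctan2(d[...,1],d[...,0]);z=P[...,2]
    near=lambda b,w:abs(np.angle(np.exp(1j*(a-b))))<w
    m=(abs(z-40)<4)&(r<150)
    if m.sum()>200:
        cs=cv2.convexHull(P[m][:,:2].astype(np.float32))[:,0];k=np.linalg.norm(cs-c,axis=1);cs=cs[k>122]
        A=np.c_[2*cs,np.ones(len(cs))];x=np.linalg.lstsq(A,(cs**2).sum(1),rcond=None)[0]
        print(tag,'deck fit',x[:2],np.sqrt(x[2]+x[:2]@x[:2]),len(cs),'enc',cv2.minEnclosingCircle(P[m][:,:2].astype(np.float32)))
    m=(r>93)&(r<128)&(z>85)&(z<95)&near(pegang,.3)
    if m.sum()>3:
        p=P[m].mean(0);q,rr=cv2.minEnclosingCircle(P[m][:,:2].astype(np.float32));print('peg',m.sum(),p,q,rr,'ang',np.arctan2(p[1]-c[1],p[0]-c[0]),'enc ang',np.arctan2(q[1]-c[1],q[0]-c[0]))
    g=im['frame'].astype(int).sum(-1)
    m=(r>131)&(r<172)&(z>3.5)&(z<16)&near(tipang,.25)
    if m.sum()>3:
        p=P[m].mean(0);print('tongue',m.sum(),p,'ang',np.arctan2(p[1]-c[1],p[0]-c[0]),'rmax',r[m].max())
    m=(r>25)&(r<135)&(z>171)&(z<179)&near(hookang,.3)
    if m.sum()>3:
        p=P[m].mean(0);print('hook',m.sum(),p,'ang',np.arctan2(p[1]-c[1],p[0]-c[0]))
E
python3 -c "
from car import *
car('w7');car('w6');car('w4');car('w3')"
```

```text
w7 deck fit [569.72793349  25.56034588] 128.97524092517438 62 enc ((569.8236083984375, 25.82853889465332), 129.65196228027344)
peg 262 [468.43979816  67.64473331  89.92969362] (468.5608215332031, 68.86824035644531) 9.033534049987793 ang 2.740482203226245 enc ang 2.7298475644651
tongue 453 [426.69973038  54.71164545   8.42993187] ang 2.934723773718253 rmax 165.60188519643185
hook 1100 [539.29355152 -42.91968259 175.21874305] ang -1.9933746321298353
w6 deck fit [569.21653015  25.83079229] 128.94927359265154 45 enc ((569.125244140625, 25.816667556762695), 129.34754943847656)
peg 498 [468.41805951  67.9153816   89.93190259] (468.7066955566406, 68.8975601196289) 8.959416389465332 ang 2.738296523961764 enc ang 2.729074263401035
tongue 744 [426.47908854  54.59438832   8.37558838] ang 2.935817881019376 rmax 165.21434108708127
hook 146 [542.31511619 -42.55638261 175.61828768] ang -1.957469723157809
w4 deck fit [569.59590746  25.55945782] 129.13866948534022 45 enc ((569.835693359375, 25.53888702392578), 129.8111114501953)
peg 428 [468.29756061  67.62000463  89.84130726] (468.4061279296875, 68.85595703125) 9.203388214111328 ang 2.7411933110621636 enc ang 2.7305097065067776
tongue 651 [426.4546569   54.37536785   8.41600245] ang 2.9373176180959923 rmax 166.10255573274165
hook 1202 [549.75634562 -16.38182055 175.080513  ] ang -2.02274587551984
w3 deck fit [569.52629496  25.42408087] 129.19857817855788 60 enc ((569.5506591796875, 25.71352767944336), 129.7870635986328)
peg 465 [468.27354895  67.25745644  89.80405049] (468.600341796875, 68.44279479980469) 9.214204788208008 ang 2.7443138053183382 enc ang 2.7332433782539196
tongue 691 [426.28764728  54.0229599    8.31767731] ang 2.9399065086899085 rmax 166.0504630835838
hook 2839 [539.70804972 -40.72145909 175.28492615] ang -2.0006484765580423
```

```bash
python3 mv.py 468.6 68.5 180 1.169
```

```text
t 10.6 pos [504.9 -54.4 262.6] yaw 1.155 F [ 0.8 -0.9  0.9] w 46.6 q [ 0.5   0.48 -0.65  1.89  0.37  0.89  0.82]
shift [ 97.6 -83.3  82.4] turn -0.014 (about tool z)
```

Emit:
{"op": "step_arm", "data": {"linear": [[14,-12,0],[28,-24,0],[42,-36,0],[56,-48,0],[70,-60,0],[84,-72,20],[97,-83,45],[97,-83,80]], "yaw": [-0.014,-0.014,-0.014,-0.014,-0.014,-0.014,-0.014,-0.014], "gripper": [0.3,0.5,0.5,0.5,0.5,0.5,0.5,0.5]}}

```text
clock: 11.27
eef_pos: [467.0, 71.7, 180.8]
tool_rot: [3.138, -0.005, 1.174]
force: [0.9, 0.2, -0.1]
width: 64.3
```

Emit:
{"op": "step_arm", "data": {"linear": [[0,0,0],[0,0,0],[0,0,0]], "yaw": [0,0,0], "gripper": [0.5,0.5,0.5]}}

```text
clock: 11.52
eef_pos: [467.1, 67.4, 180.6]
tool_rot: [3.141, -0.0, 1.168]
force: [0.1, -0.1, -0.9]
width: 63.7
```

```bash
python3 - <<'E'
from car import *
shot('wrist','w8');car('w8',c=(569.6,25.6))
E
python3 mv.py 468.6 68.5 81 1.169
```

```text
w8 deck fit [569.05744711  26.02944984] 128.82211094620536 40 enc ((542.8663330078125, 37.870384216308594), 125.5422592163086)
peg 380 [467.50320196  69.23289258  89.97212165] (468.3835754394531, 68.93500518798828) 8.918171882629395 ang 2.7377180975742053 enc ang 2.7370636939002737
tongue 606 [426.41913544  55.58963505   8.41080109] ang 2.9351245909623853 rmax 165.66557764897166
t 11.57 pos [467.5  67.4 181.1] yaw 1.168 F [0.4 1.1 0.6] w 63.8 q [ 0.2   0.55 -0.58  2.07  0.49  0.66  0.46]
shift [  1.3   0.3 100.1] turn -0.001 (about tool z)
```

View pics/w8.png

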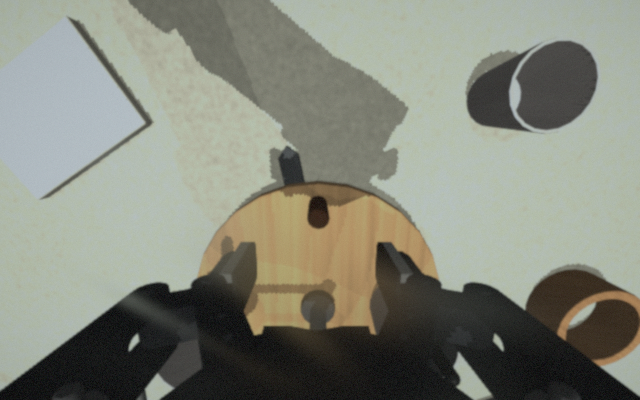

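The peg is at (318,212), centred between the fingers. I'm descending and gripping.

Emit:
{"op": "step_arm", "data": {"linear": [[1.5,0,25],[1.5,0,50],[1.5,0,75],[1.5,0,90],[1.5,0,100],[1.5,0,100],[1.5,0,100],[1.5,0,100]], "yaw": [0,0,0,0,0,0,0,0], "gripper": [0.5,0.5,0.5,0.5,0.5,0.5,0.3,0]}}

```text
clock: 12.23
eef_pos: [468.3, 68.9, 81.1]
tool_rot: [3.139, -0.002, 1.168]
force: [-0.7, 0.0, -0.3]
width: 45.2
```

Emit:
{"op": "step_arm", "data": {"linear": [[0,0,0],[0,0,0],[0,0,0],[0,0,0],[0,0,0],[0,0,0],[0,0,0],[0,0,0]], "yaw": [0,0,0,0,0,0,0,0], "gripper": [-0.3,-0.6,-1,-1,-1,-1,-1,-1]}}

```text
clock: 12.9
eef_pos: [467.8, 69.0, 80.9]
tool_rot: [3.14, -0.001, 1.169]
force: [-0.7, -0.5, 6.4]
width: 16.7
```

```bash
python3 - <<'E'
from h import *
shot('side','s9');cv2.imwrite('pics/s9c.png',cv2.resize(cv2.imread('pics/s9.png')[140:270,240:400],(738,600),interpolation=cv2.INTER_CUBIC))
E
python3 mv.py 468.6 68.5 81 1.169
```

```text
t 12.95 pos [467.8  69.   80.9] yaw 1.169 F [-0.2  0.3  7.9] w 16.6 q [ 0.06  0.71 -0.39  2.14  0.68  0.41  0.29]
shift [-0.2  0.9 -0.1] turn -0.0 (about tool z)
```

View pics/s9c.png

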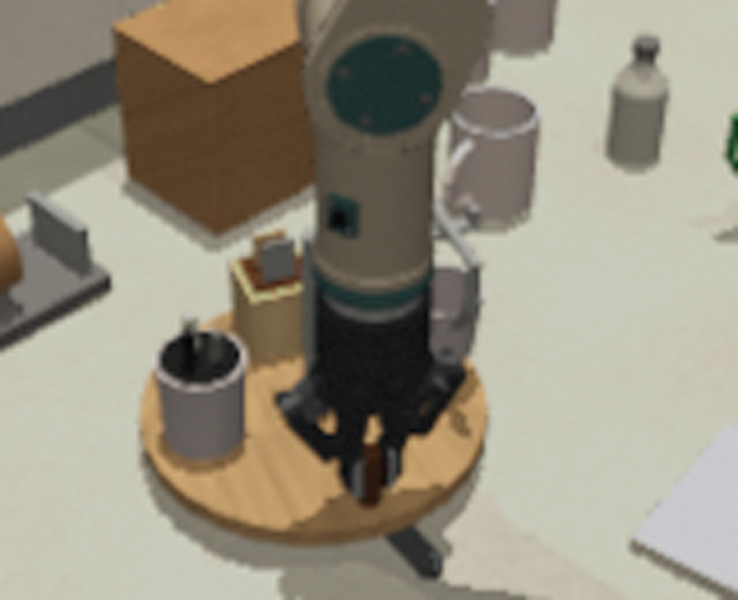

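The peg is gripped at width 16.6 mm, and the pail still hangs on the hook. I'm turning clockwise in 0.343 rad arcs: tool x = 110·sin δ, y = 110·(1−cos δ).

Emit:
{"op": "step_arm", "data": {"linear": [[2.2,0,0],[6.6,0.2,0],[11.0,0.6,0],[16.4,1.2,0],[21.9,2.2,0],[27.2,3.4,0],[32.5,4.9,0],[37.0,6.4,0]], "yaw": [0.02,0.06,0.1,0.15,0.2,0.25,0.3,0.343], "gripper": [-1,-1,-1,-1,-1,-1,-1,-1]}}

```text
clock: 13.62
eef_pos: [488.2, 100.6, 80.9]
tool_rot: [3.14, -0.001, 0.824]
force: [-0.5, -1.0, 6.6]
width: 16.5
```

```bash
python3 - <<'E'
from h import *
s=ctrl.read_state();th=np.arctan2(s['eef_pos'][1]-25.6,s['eef_pos'][0]-569.6);print(s['force'],s['torque'],s['width'],'ang',th,'r',np.hypot(s['eef_pos'][1]-25.6,s['eef_pos'][0]-569.6),s['tool_rot'],s['qpos'].round(2))
E
```

```text
[-0.46754144 -1.04554262  6.64915734] [-0.20401439  0.1060244   0.06783825] 16.5044510913755 ang 2.3970563708024426 r 110.6863204310876 [ 3.14008697e+00 -1.00121568e-03  8.23714135e-01] [-0.04  0.72 -0.32  2.07  0.53  0.43  0.04]
```

Forces are small and the arc radius holds. I'm continuing.

Emit:
{"op": "step_arm", "data": {"linear": [[4.7,0.1,0],[9.4,0.4,0],[14.1,0.9,0],[18.8,1.6,0],[23.5,2.5,0],[28.1,3.7,0],[32.6,5.0,0],[37.0,6.4,0]], "yaw": [0.043,0.086,0.129,0.172,0.215,0.258,0.301,0.343], "gripper": [-1,-1,-1,-1,-1,-1,-1,-1]}}

```text
clock: 14.28
eef_pos: [517.9, 123.6, 80.9]
tool_rot: [3.141, -0.002, 0.481]
force: [-0.7, -1.1, 5.6]
width: 16.1
```

Emit:
{"op": "step_arm", "data": {"linear": [[4.7,0.1,0],[9.4,0.4,0],[14.1,0.9,0],[18.8,1.6,0],[23.5,2.5,0],[28.1,3.7,0],[32.6,5.0,0],[37.0,6.4,0]], "yaw": [0.043,0.086,0.129,0.172,0.215,0.258,0.301,0.343], "gripper": [-1,-1,-1,-1,-1,-1,-1,-1]}}

```text
clock: 14.95
eef_pos: [553.7, 135.3, 81.0]
tool_rot: [-3.141, -0.002, 0.139]
force: [-0.8, -0.7, 4.2]
width: 16.5
```

```bash
python3 - <<'E'
from car import *
s=ctrl.read_state();th=np.arctan2(s['eef_pos'][1]-25.6,s['eef_pos'][0]-569.6);print(s['force'],s['torque'],s['width'],'ang',th,'r',np.hypot(s['eef_pos'][1]-25.6,s['eef_pos'][0]-569.6),s['tool_rot'],s['qpos'].round(2))
shot('wrist','w10');shot('top','t10')
b=cv2.imread('pics/t10.png')[140:260,250:390];cv2.imwrite('pics/t10c.png',cv2.resize(b,(700,600),interpolation=cv2.INTER_CUBIC))
E
```

```text
[-0.83992323 -0.65985011  4.20096949] [-0.1216812   0.08960122  0.15275226] 16.543342197582536 ang 1.7146123260653 r 110.89395891638233 [-3.14109801e+00 -1.75326232e-03  1.38761036e-01] [-0.17  0.77 -0.18  1.88  0.26  0.52 -0.39]
```

View pics/w10.png

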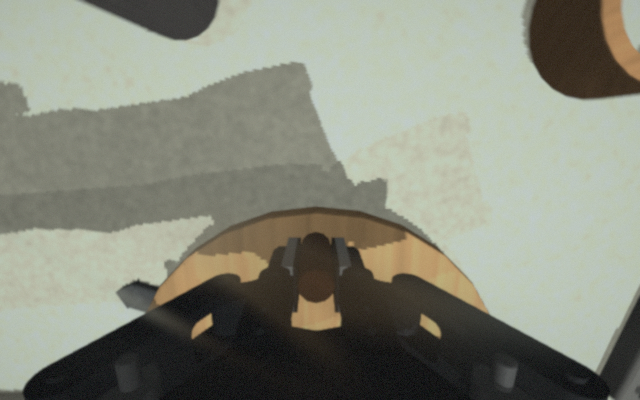

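View pics/t10c.png

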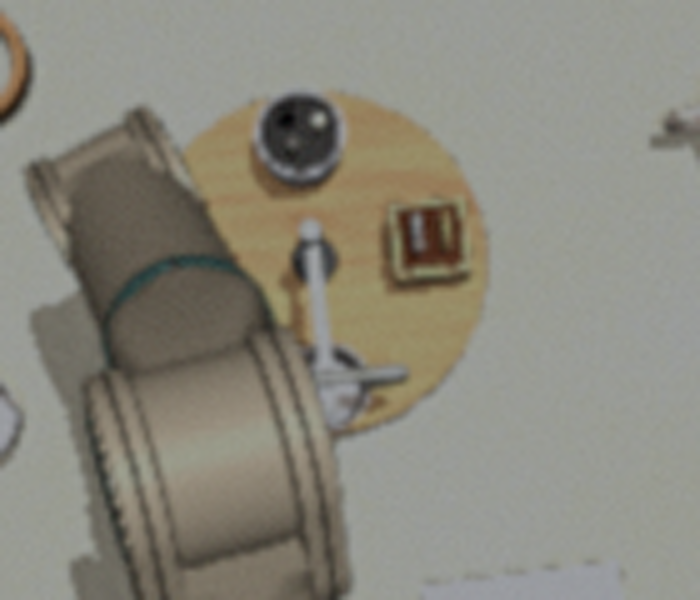

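The top crop shows the pail hanging near (345,390), next to the elbow. I'll check the arm's height above the hook before the last 0.34 rad.

```bash
python3 - <<'E'
from h import *
P=cloud(dict(np.load('pics/t10.npz')))
# crop scale 5: crop (x,y)->(250+x/5,140+y/5)
for x,y in((100,180),(180,250),(220,340),(300,380),(200,460),(330,440),(100,400)):
    print((x,y),P[int(140+y/5),int(250+x/5)].round())
E
python3 -c "
from h import *
im=shot('side','s10');cv2.imwrite('pics/s10c.png',cv2.resize(cv2.imread('pics/s10.png')[60:270,240:480],(720,630))[:600])"
```

```text
(100, 180) [551. 135. 490.]
(180, 250) [495.  80. 613.]
(220, 340) [437.  51. 732.]
(300, 380) [415.  13. 782.]
(200, 460) [379.  55. 783.]
(330, 440) [438.   7.   2.]
(100, 400) [405. 100. 775.]
```

View pics/s10c.png

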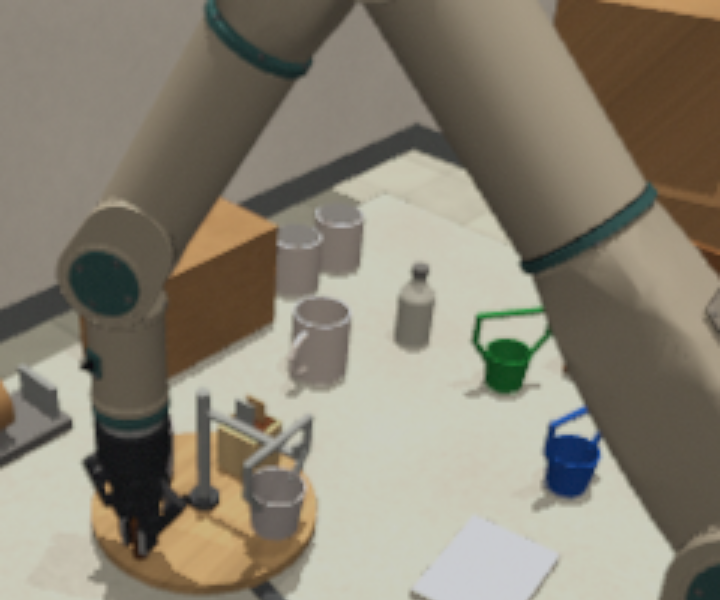

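The arm is far above and the pail hangs freely. Now I measure the hook angle from the side picture to see what turn remains.

```bash
python3 - <<'E'
from car import *
for t,h in(('s10',3.286),('t10',3.286),('s9',-1.98),('s7',-1.98),('w7',-1.98)):
    im=dict(np.load(f'pics/{t}.npz'));c=np.array([569.6,25.6]);P=cloud(im);d=P[...,:2]-c;r=np.linalg.norm(d,axis=-1);a=np.arctan2(d[...,1],d[...,0]);z=P[...,2]
    m=(r>25)&(r<84)&(z>170)&(z<179)&(abs(np.angle(np.exp(1j*(a-h))))<.3)
    p=P[m].mean(0)-[*c,0];print(t,m.sum(),'hook',np.arctan2(p[1],p[0])%(2*np.pi),p.round(1))
    m=(r>128)&(r<172)&(z>3.5)&(z<16)&(abs(np.angle(np.exp(1j*(a-2.93))))<.2)
    if m.sum(): p=P[m].mean(0)-[*c,0];print('  tongue',m.sum(),np.arctan2(p[1],p[0]))
E
```

```text
s10 57 hook 3.238559911979237 [-53.5  -5.2 174.3]
  tongue 58 2.9243684226693505
t10 33 hook 3.323506966997649 [-51.8  -9.5 174.7]
s9 0 hook nan [nan nan nan]
  tongue 59 2.917513986198368
s7 51 hook 4.303685188841952 [-22.  -50.8 174. ]
  tongue 61 2.918177294526994
w7 682 hook 4.287424367133099 [-22.5 -49.8 175.1]
  tongue 459 2.9412549050010313<stdin>:5: RuntimeWarning: Mean of empty slice.
  ret = um.true_divide(
```

Emit:
{"op": "step_arm", "data": {"linear": [[4.7,0.1,0],[9.4,0.4,0],[14.1,0.9,0],[18.8,1.6,0],[23.5,2.5,0],[28.1,3.7,0],[32.6,5.0,0],[36.6,6.3,0]], "yaw": [0.043,0.086,0.129,0.172,0.215,0.258,0.301,0.34], "gripper": [-1,-1,-1,-1,-1,-1,-1,-1]}}

```text
clock: 15.77
eef_pos: [590.8, 134.5, 81.0]
tool_rot: [-3.14, -0.002, -0.2]
force: [-0.6, 0.7, 5.3]
width: 16.7
```

Emit:
{"op": "step_arm", "data": {"linear": [[0,0,0],[0,0,0],[0,0,0],[0,0,0],[0,0,0],[0,0,0]], "yaw": [0,0,0,0,0,0], "gripper": [-1,-1,-1,-1,-1,-1]}}

```text
clock: 16.27
eef_pos: [591.6, 134.3, 81.0]
tool_rot: [-3.139, -0.003, -0.199]
force: [2.8, 0.8, 4.7]
width: 16.5
```

```bash
python3 - <<'E'
from car import *
s=ctrl.read_state();c=np.array([569.6,25.6]);e=s['eef_pos'][:2]-c;print(s['clock'],s['force'],s['width'],'ang',np.arctan2(e[1],e[0]),np.hypot(*e),s['tool_rot'])
for n in('side','top','wrist'):
    t=n+'11';im=shot(n,t);P=cloud(im);d=P[...,:2]-c;r=np.linalg.norm(d,axis=-1);a=np.arctan2(d[...,1],d[...,0]);z=P[...,2]
    k=(P[...,0]>350)&(z<200)
    m=k&(r>25)&(r<84)&(z>170)&(z<179)&(abs(np.angle(np.exp(1j*(a-2.94))))<.4)
    if m.sum():p=P[m].mean(0)-[*c,0];print(t,m.sum(),'hook',np.arctan2(p[1],p[0])%(2*np.pi),p.round(1))
    m=(r>131)&(r<172)&(z>3.5)&(z<16)&(abs(np.angle(np.exp(1j*(a-2.94))))<.2)
    if m.sum(): p=P[m].mean(0)-[*c,0];print('  tongue',m.sum(),np.arctan2(p[1],p[0]))
    for nm,z0,z1,rm in(('bar',180,190,150),('pail rim',110,124,150)):
        m=(z>z0)&(z<z1)&(r>55)&(r<rm)&(abs(np.angle(np.exp(1j*(a-2.94))))<.7)
        if m.sum()>5:
            q,rr=cv2.minEnclosingCircle(P[m][:,:2].astype(np.float32));print('  ',nm,m.sum(),np.round(q,1),round(rr,1),'ang',np.arctan2(q[1]-c[1],q[0]-c[0]),np.hypot(*(np.array(q)-c)))
cv2.imwrite('pics/s11c.png',cv2.resize(cv2.imread('pics/side11.png')[160:280,240:380],(700,600),interpolation=cv2.INTER_CUBIC))
cv2.imwrite('pics/t11c.png',cv2.resize(cv2.imread('pics/top11.png')[140:260,250:390],(700,600),interpolation=cv2.INTER_CUBIC))
E
```

```text
16.2667 [2.75344879 0.83522448 4.72997678] 16.478448384432387 ang 1.3715272315525702 110.9098730028714 [-3.13943943 -0.00342819 -0.19857028]
side11 47 hook 2.9142392593883137 [-53.4  12.4 174.2]
  tongue 55 2.9214492361693187
   bar 103 [470.4  49.1] 55.9 ang 2.9088088040100093 101.99261057154833
   pail rim 140 [470.5  48.1] 41.3 ang 2.9184340470493715 101.65429280758607
top11 38 hook 2.9894896581504624 [-52.8   8.1 174.2]
  tongue 1 3.111424683261563
   bar 35 [485.2  12.1] 35.3 ang -2.9830933126346153 85.51795413541905
   pail rim 20 [473.1  37.7] 29.2 ang 3.0172792158471027 97.2068931329409
```

View pics/s11c.png

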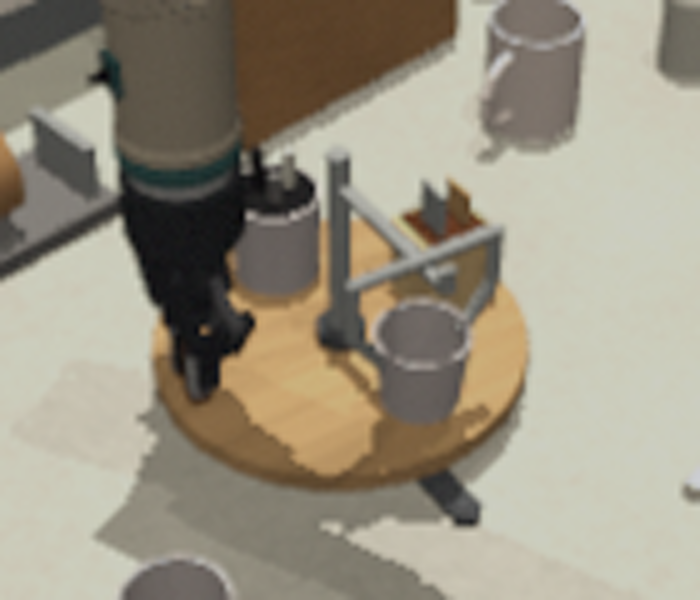

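View pics/wrist11.png

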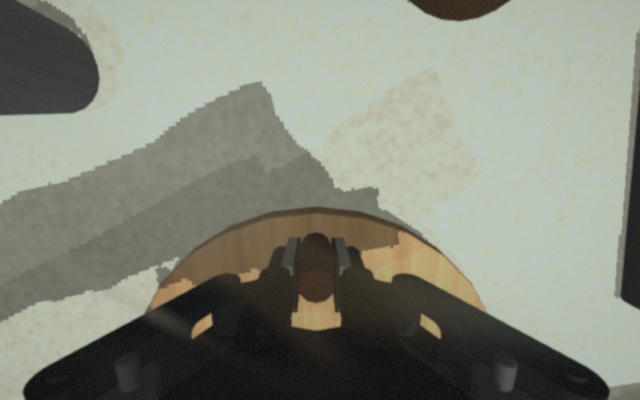

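View pics/t11c.png

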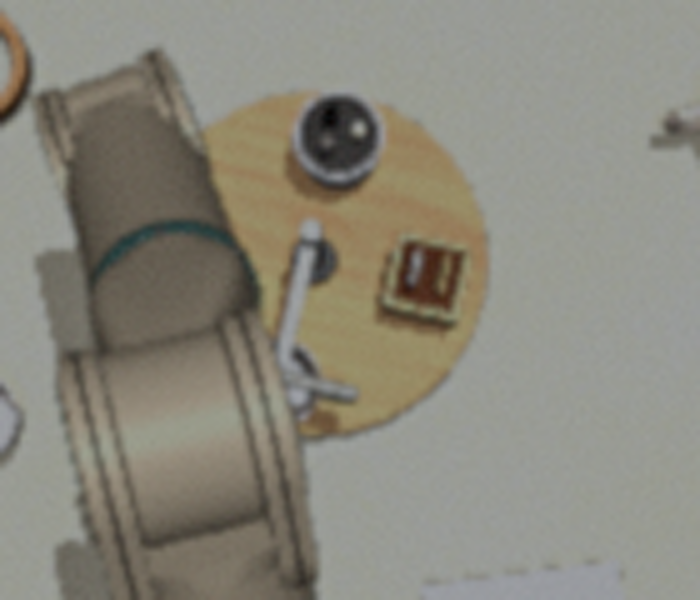

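The side crop shows the pail at (420,360) hanging directly over the tongue at (450,500). The hook (2.914) and pail (2.918) agree with the tongue (2.921). I'll check the bystanders against the first picture, then hand in.

```bash
python3 - <<'E'
from h import *
A=cloud(dict(np.load('pics/side0.npz')));B=cloud(dict(np.load('pics/side11.npz')))
for n,(x,y) in dict(tin=(448,271),tape=(711,298),mug=(690,-305),carton=(650,485),glue=(645,-453),green=(490,-465),blue=(315,-342)).items():
    o=[]
    for P in(A,B):
        m=(np.hypot(P[...,0]-x,P[...,1]-y)<75)&(P[...,2]>20)&(P[...,2]<125);o.append((m.sum(),np.median(P[m],axis=0).round(1).tolist()))
    print(n,o)
s=ctrl.read_state();print(s['clock'],s['force'],s['width'],s['eef_pos'])
print(ctrl.finish_job())
E
```

```text
tin [(np.int64(541), [450.9, 270.2, 52.9]), (np.int64(542), [449.8, 270.3, 53.7])]
tape [(np.int64(513), [706.8, 297.4, 41.2]), (np.int64(510), [706.8, 298.5, 41.4])]
mug [(np.int64(471), [680.0, -289.9, 68.7]), (np.int64(472), [680.1, -290.1, 68.2])]
carton [(np.int64(1564), [618.8, 488.8, 97.9]), (np.int64(1575), [618.6, 489.0, 97.6])]
glue [(np.int64(236), [639.6, -447.1, 68.6]), (np.int64(235), [639.4, -447.2, 68.5])]
green [(np.int64(345), [490.5, -462.5, 51.7]), (np.int64(293), [496.6, -451.6, 48.0])]
blue [(np.int64(387), [313.6, -349.9, 51.6]), (np.int64(299), [319.1, -327.9, 45.8])]
16.4167 [1.71562888 0.64538304 5.4410117 ] 16.60181002598552 [591.55273199 134.37451334  80.95183985]
the job is handed in; nothing more can be done
None
```

I hung the gray metal pail by its handle on the carousel hook and let go of it. I then gripped the peg and turned the carousel about 1.37 rad clockwise, which put the pail over the pointer tongue. I handed the job in at 16.4 s with the peg still gripped.

**Last checks:**
- **Alignment:** in the side view the hook is at 2.914 rad, the pail at 2.918 and the tongue at 2.921. The peg position from the arm puts the hook at 2.942, against 2.942 for the tongue in the wrist view.
- **Grip and force:** the jaw width was 16.6 mm on the 18 mm peg. The force on the tool stayed under 10 N in every reading.
- **Bystanders:** the tin, tape, mug, carton and glue were within about 1 mm of where they started.

**Checks that disagreed:**
- **Top camera:** it read the hook at 2.99 rad, with the arm hiding part of it. It had read about 0.04 rad high just before too, so I gave it less weight.
- **Green and blue look-alikes:** their measured centres changed by 12 and 23 mm, with fewer pixels visible. I put this down to the arm blocking part of the view, since the arm never went near them, but I did not check it separately.

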